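Test the RCD of a bench distribution board, reset it and switch on the supply

ROBOT

A 6-joint arm with a two-finger parallel gripper is mounted at the origin on the work surface. World frame = base frame: x ahead of the robot, y to its left, z up, the work surface at z = 0. Lengths are in mm, angles in rad, forces in N, time in s.
With the tool pointing down it reaches from about 400 to 925 mm from the base axis. Payload 12.5 kg.
Tool frame: the origin (TCP) lies midway between the tips of the shut fingers; the grasp point (between the pads) lies 19 mm behind it; z points along the fingers, y is the direction in which the jaws open and shut (so a half turn about z gives the same grasp; the last joint's range is limited). The gripper opens to 95 mm and grips with 3 to 60 N. Pads are 20 mm wide; open, the fingers measure 119 mm over their backs; the gripper's body (75 mm by 180 mm) begins 59 mm behind the grasp point.
Start: joints at [1.02, 0.491, 1.559, -0, 1.092, -0.106], TCP at [268.91, 564.211, 214.661] pointing down, gripper open.
Joint ranges: [-3.1, 3.1], [-0.84, 2.19], [0.05, 2.79], [-1.13, 4.28], [0.06, 2.93], [-2.69, 2.69]. Speed limits (rad/s): [2.22, 2.22, 2.79, 3.14, 3.14, 3.14].

INTERFACE

Orientations are given as [roll, pitch, yaw] about the fixed x, y, z axes, in that order (R = Rz(yaw) Ry(pitch) Rx(roll)).
In Python, from cell import * gives the robot as it stands. The module is installed in compiled form; this text tells all that it offers.
- The arm moves only by the tool carry_out, never from a script. Its argument "moves" is a list of rows, each an object of numbers: "dx", "dy", "dz": the shift along the tool's x, y, z in m; "twist": the turn about the tool's z in degrees. A call has 1 to 5 rows; each row is the pose to reach, as a shift and turn from the pose commanded when the call began, along the tool's axes at that moment; what a row does not reach only later rows make up. A row lasts 1/10 s, in which the tool goes at most 50 mm and 8.59 degrees, less where a joint would pass 70% of its speed; a pose out of reach is approached as far as the arm can. A call with a gripper value outside its range is refused whole. "grip" is the finger opening in m, from 0 to 0.0951, set as the call begins (left out, the last holds). The fingers move at their own pace and stop on an object; the grip force is fixed at half the most. Time passes only in rows, so rows that repeat a pose let the fingers close. It gives the time, the measured TCP pose, the force and the opening at its end, in the units of the state.
- state(): the state, without advancing time (a new reading comes with each control period).
- read_camera(name): name is "scene" or "top" or "wrist"; returns (picture, depth): 480x640x3 uint8, red, green, blue; 480x640 float32, mm along the optical axis (not along the pixel's ray), 0 where there is no reading.
- camera_info(name): a dict with "mtx" (3x3 intrinsics, pixels), "R" (3x3) and "t" (3): a world point X has camera coordinates R X + t. Camera axes: x right, y down, z forward; pixel columns grow to the right and rows downward; lengths in mm; the calibration is good to about 2 mm. A picture is of the moment at which its call begins: read the wrist's pose just before it. camera_info takes no time and is no camera call; for the wrist camera it gives the pose at the moment of the call.
- job_done(): hands the job in, once; it reports no verdict.
The state is a dict: "t": time; "joints": joint angles; "qvel": joint speeds; "tau": joint torques, N m; "eef_pos": TCP position; "tcp_rot": TCP orientation; "ft_force": force on the tool from outside, world axes, zero at the start; "moment": the same for the moment, N m; "opening": opening from 0.0 (shut) to 1.0 (fully open).
Only numpy, scipy, OpenCV 4.12 (cv2) and the standard library are available. Lean on these libraries where they do the work, as an engineer would, in place of code of your own. Each camera call takes 0.05 s, during which the arm holds its last target. There are 200 camera calls.

TASK

Test the residual-current device (RCD) on the bench distribution board: press its small square test button until its broad lever drops, then let the button go and lift that lever fully up again so that it stays on. Only once the RCD is back on, switch on the four-pole breaker by lifting its tie-bar lever fully up. Leave the four narrow single-pole breakers off, do not pull the RCD's lever down by hand, do not force anything, and leave the tools beside it where they lie.

Things in the scene. Friction and masses are not known exactly. Their poses are not given: they have to be found in the camera images.
- board: Grey-white enclosure fixed on a tilt stand: 304 wide (y), 224 up its slope, 80 deep. Its front rises 0.314 rad from its -x edge (robot side) to +x; a row of three 72 mm wide devices, in any order, runs along y through its centre, 45 mm long up the slope, faces 5 mm proud of the cover. Origin on the bench under the front's centre; frame level, x = horizontal direction of up-slope.
- rcd: Four-pole RCD in the row: a light-grey face 72 x 45 mm with one broad black lever (20 mm wide, centred 14 mm to its -y side) and one small square grey test button (centred 20 mm to its +y side). Origin: centre of the face, 120 mm above the bench; frame level, turned like the board's; the face's normal leans 0.314 rad from vertical towards -x.
- breaker: Four-pole breaker in the row: a light-grey face 72 x 45 mm with four black toggles joined by a tie bar 64 mm wide and 9 mm thick, moving as one lever; no button. Origin: centre of the face, 120 mm above the bench; frame level, turned like the board's.
- singles: Four single-pole breakers side by side in the row, together 72 x 45 mm, each with its own black lever 9 mm wide; all off. Origin: centre of their common face, 120 mm above the bench; frame level, turned like the board's.
- rcd_lever (a joint): RCD lever (rad): 0 = down (off, leaning down-slope to the robot), 1.1 = up (on; starts so). Axis along y, 8 mm under the face; blade 7 mm thick, rounded end 26 mm from the axis, leaning q - 0.55 up-slope of the face normal: its end is 14 mm down- or up-slope of centre, 14 above the face. Over-centre spring: 2-4 N lifts it, past 0.83 it snaps home, short of that it falls; not with the button in.
- rcd_lever_tip (a point): Middle of the end of the RCD lever's blade; z axis outward along the blade, y axis along the row.
- rcd_test (a joint): Travel of the test button into the face (m): 0 = out, 0.004 = bottomed; sprung. At about 2.8 mm the RCD trips and its lever drops by itself within 0.2 s. Needs about 3 N at most until it bottoms.
- rcd_test_top (a point): Centre of the test button's outer face, a 12 mm square cap 6 mm above the RCD's face; z axis out along the face normal, pressed straight in along -z.
- breaker_lever (a joint): Four-pole breaker's tie-bar lever (rad): 0 = down (off, as it starts), 1.1 = up (on). Same axis, length, angles and over-centre spring as the RCD's lever, but centred on its device (y = 0).
- breaker_lever_tip (a point): Middle of the outer edge of the breaker's tie bar; z axis outward along the toggles, y axis along the row.
- single0 (a joint): Angle of the single-pole breaker lever number 1 counted from the +y side (rad): 0 = down (off, as it starts), 1.1 = up (on). Lies 27 mm along y from the origin of singles.
- single1 (a joint): Angle of the single-pole breaker lever number 2 counted from the +y side (rad): 0 = down (off, as it starts), 1.1 = up (on). Lies 9 mm along y from the origin of singles.
- single2 (a joint): Angle of the single-pole breaker lever number 3 counted from the +y side (rad): 0 = down (off, as it starts), 1.1 = up (on). Lies -9 mm along y from the origin of singles.
- single3 (a joint): Angle of the single-pole breaker lever number 4 counted from the +y side (rad): 0 = down (off, as it starts), 1.1 = up (on). Lies -27 mm along y from the origin of singles.
- clamp_meter: Bystander: clamp meter lying on the bench to the board's +y side, 198 mm long with its black jaw ring, 34 mm high. Origin: underside, about its middle.
- screwdriver: Bystander: screwdriver 200 mm long lying on the bench to the board's -y side. Origin: underside, about its middle.
- tape: Bystander: black roll of insulating tape, 68 mm across and 19 mm high, lying on the bench farther out on the board's -y side. Origin: centre of its underside.

How it is judged:
By the outcome, as a careful person would: the job done as asked, in the order asked, and still so for the second after the job is handed in, with the robot touching nothing.
It also fails if it takes over 48 s, if anything falls off the work surface, if the arm or the gripper's body presses on something with over 40 N, if the wrist force passes 120 N, or if a joint passes its speed limit or range.

## Working session

There is one attempt and no reset: what is moved stays moved. The work goes in short steps, Python scripts to look and compute and a tool call to move; the robot and the scene stay as the last step left them, time stands still between calls to the robot, and variables do not carry over. Pictures are saved under pics/ and viewed, about 8 in all and at most 12, crops included, and the job is handed in when it is done.

Besides the shell and the picture viewer there is one more tool, called after ">>>" as name(argument=value, ...) on one line, values as JSON. carry_out: Moves the arm, as the interface text tells. Its arguments: {"type":"object","properties":{"moves":{"type":"array","items":{"type":"object","properties":{"dx":{"type":"number"},"dy":{"type":"number"},"dz":{"type":"number"},"twist":{"type":"number"}}}},"grip":{"type":"number"}},"required":["moves"]}

```bash
mkdir -p pics
python3 - <<'E'
from cell import *
import cv2,numpy as np
s=state();print(s)
for n in("scene","top"):
    p,d=read_camera(n);cv2.imwrite(f"pics/{n}0.png",p[:,:,::-1]);np.savez(f"{n}0.npz",p=p,d=d)
    i=camera_info(n);print(n,i)
E
```

```text
{'t': 0.0, 'joints': array([ 1.02040778e+00,  4.91588383e-01,  1.55948334e+00, -4.15049202e-05,
        1.09171229e+00, -1.05562778e-01]), 'qvel': array([-4.29185233e-05, -9.50407745e-04, -1.28838463e-03,  1.92214780e-03,
        1.86759874e-03,  8.46749658e-05]), 'tau': array([-1.09348235e-03, -6.12649941e+01, -2.58178103e+01,  6.92166318e-02,
        4.83726931e-02, -1.63864297e-04]), 'eef_pos': array([268.76620246, 563.9670465 , 214.03217842]), 'tcp_rot': array([-3.14040405e+00, -8.89252821e-05,  2.69678598e+00]), 'ft_force': array([ 0.38202079,  0.30123674, -1.06480123]), 'moment': array([-0.03748673,  0.01432024, -0.01536801]), 'opening': 1.002706633595465}
scene {'mtx': array([[505.57247262,   0.        , 317.01018369],
       [  0.        , 505.57247262, 236.33329768],
       [  0.        ,   0.        ,   1.        ]]), 'R': array([[-0.08335863,  0.99651605,  0.00266594],
       [ 0.5612815 ,  0.04916143, -0.82616356],
       [-0.82341631, -0.06737152, -0.56342405]]), 't': array([  43.01681908, -208.49696596, 1636.92894949])}
top {'mtx': array([[590.27855904,   0.        , 319.13270394],
       [  0.        , 590.27855904, 235.55305902],
       [  0.        ,   0.        ,   1.        ]]), 'R': array([[-0.01687285, -0.99951043,  0.02634789],
       [-0.98570743,  0.01221062, -0.16802309],
       [ 0.1676191 , -0.02880634, -0.98543089]]), 't': array([   4.31605038,  552.90906462, 1156.14190284])}
```

View pics/top0.png

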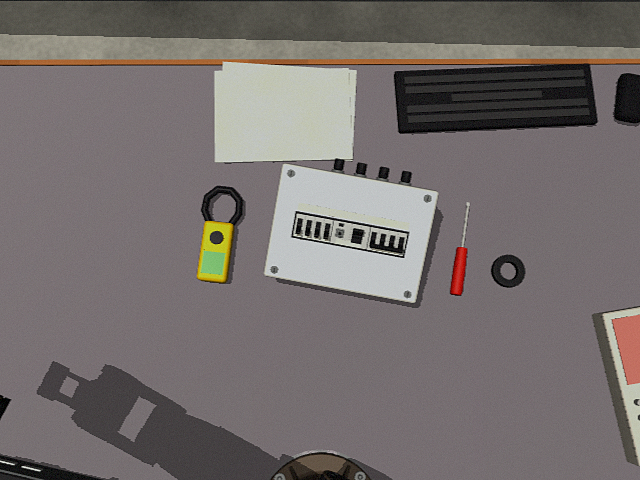

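View pics/scene0.png

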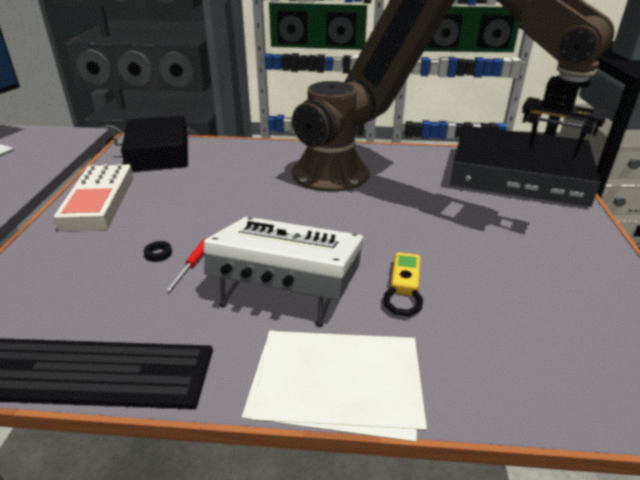

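The top view shows the board centred near (351,234). Its devices from left (+y) to right are four separate toggles (singles) at about (313,229), the RCD with its button at (340,230) and lever at (357,237), and the tie-bar breaker at (388,243). The scene view agrees, with the lever off the bench's clutter. Next I'll measure the board.

```bash
cat > h.py <<'E'
from cell import *
import cv2,numpy as np
def ray(info,uv):
    d=np.linalg.inv(info["mtx"])@np.array([uv[0],uv[1],1.]);R=info["R"]
    return -R.T@info["t"],R.T@d
def hitz(info,uv,z):
    c,d=ray(info,uv);return c+d*(z-c[2])/d[2]
def hitp(info,uv,p,n):
    c,d=ray(info,uv);return c+d*(np.dot(np.array(p)-c,n)/np.dot(d,n))
T=.314
def frame(yaw):
    c,s=np.cos(yaw),np.sin(yaw)
    u=np.array([c*np.cos(T),s*np.cos(T),np.sin(T)]);v=np.array([-s,c,0.]);return u,v,np.cross(u,v)
E
python3 - <<'E'
from h import *
z=np.load("top0.npz");p,d=z["p"],z["d"];i=camera_info("top")
hsv=cv2.cvtColor(p,cv2.COLOR_RGB2HSV)
m=((p.min(2)>150)).astype(np.uint8)*255
m[:164]*=(np.arange(640)>270)[None,:].astype(np.uint8)if 0 else 1
m[:162]=0;m[:,:250]=0;m[:,460:]=0
c=max(cv2.findContours(m,0,2)[0],key=cv2.contourArea);h=cv2.convexHull(c)
q=cv2.approxPolyDP(h,12,True)[:,0];print(q)
zc=120-5*np.cos(T);print(cv2.contourArea(h))
yaw=-.17
# intersect corners with cover plane, centre unknown: iterate
C=np.append(hitz(i,q.mean(0),zc)[:2],zc)
for k in range(5):
    u,v,n=frame(yaw);P=np.array([hitp(i,x,C,n) for x in q.astype(float)])
    C=P.mean(0);C=np.array([C[0],C[1],zc])
    l=P[np.argsort(P@v)];e=(l[2:].mean(0)-l[:2].mean(0));yaw=np.arctan2(-e[0],e[1])
print(yaw,C,P, "size",np.ptp((P-C)@u),np.ptp((P-C)@v))
u,v,n=frame(yaw)
F=np.append(C[:2],120)+0  # row centre approx
F=C+5*n
for nm,uv in dict(sing=(313,229),btn=(340,230),lev=(357,237),brk=(388,243)).items():
    w=hitp(i,uv,F,n)-F;print(nm,(w@u).round(1),(w@v).round(1))
s=slice(165,300)
w=d[215:255:8,270:440:20];print(w.round(0))
E
```

```text
[[283 164]
 [437 192]
 [414 301]
 [264 273]]
17635.5
-0.19733623175440804 [545.07602976 -59.93746285 115.2444714 ] [[ 674.30117414   65.50283372  148.40847243]
 [ 616.60562185 -225.84251023  148.58535313]
 [ 415.26918479 -185.50860098   81.90355382]
 [ 474.12813826  106.09842609   82.08048692]] size 215.8926619075208 297.5649402249147
sing -4.0 70.1
btn 3.5 18.9
lev -3.8 -15.6
brk -4.4 -76.1
[[1255. 1136. 1130. 1132. 1130. 1132. 1130. 1132. 1128.]
 [1253. 1136. 1130. 1130. 1129. 1130. 1127. 1132. 1126.]
 [1248. 1139. 1131. 1128. 1127. 1125. 1125. 1131. 1130.]
 [1146. 1140. 1142. 1138. 1131. 1132. 1130. 1132. 1252.]
 [1145. 1143. 1143. 1143. 1140. 1118. 1121. 1136. 1257.]]
```

>>> carry_out(moves=[{"dx": -0.473,"dy": -0.455,"dz": -0.085,"twist": -14.2},{"dx": -0.473,"dy": -0.455,"dz": -0.085,"twist": -14.2},{"dx": -0.473,"dy": -0.455,"dz": -0.085,"twist": -14.2},{"dx": -0.473,"dy": -0.455,"dz": -0.085,"twist": -14.2},{"dx": -0.473,"dy": -0.455,"dz": -0.085,"twist": -14.2}], grip=0)

```text
t: 0.6
eef_pos: [356.4, 330.3, 246.8]
tcp_rot: [-3.141, -0.0, 2.945]
ft_force: [0.6, 0.9, 0.8]
opening: 0.636
```

>>> carry_out(moves=[{"dx": -0.215,"dy": -0.345,"dz": -0.053},{"dx": -0.215,"dy": -0.345,"dz": -0.053},{"dx": -0.215,"dy": -0.345,"dz": -0.053},{"dx": -0.215,"dy": -0.345,"dz": -0.053},{"dx": -0.215,"dy": -0.345,"dz": -0.053}])

```text
schema error: expected keys dx, dy, dz, twist
```

>>> carry_out(moves=[{"dx": -0.09,"dy": -0.14,"dz": -0.02},{"dx": -0.09,"dy": -0.14,"dz": -0.02},{"dx": -0.09,"dy": -0.14,"dz": -0.02},{"dx": -0.09,"dy": -0.14,"dz": -0.02}])

```text
schema error: expected keys dx, dy, dz, twist
```

Run:
```python
from h import *
i=camera_info("wrist");s=state();p,d=read_camera("wrist")
cv2.imwrite("pics/w1.png",p[:,:,::-1]);np.savez("w1.npz",p=p,d=d,**i)
print(s["eef_pos"],s["tcp_rot"],-i["R"].T@i["t"],i["R"],i["mtx"])
```

```text
[356.38831018 330.30997435 246.84290033] [-3.14145391e+00 -1.26579445e-04  2.94507635e+00] [275.68259375 347.00101328 417.49990452] [[ 1.95172284e-01  9.80768868e-01 -4.54992511e-04]
 [ 9.37119629e-01 -1.86349219e-01  2.95094510e-01]
 [ 2.89334721e-01 -5.80206519e-02 -9.55467960e-01]] [[346.66614646   0.         315.20868568]
 [  0.         346.66614646 235.45846473]
 [  0.           0.           1.        ]]
```

View pics/w1.png

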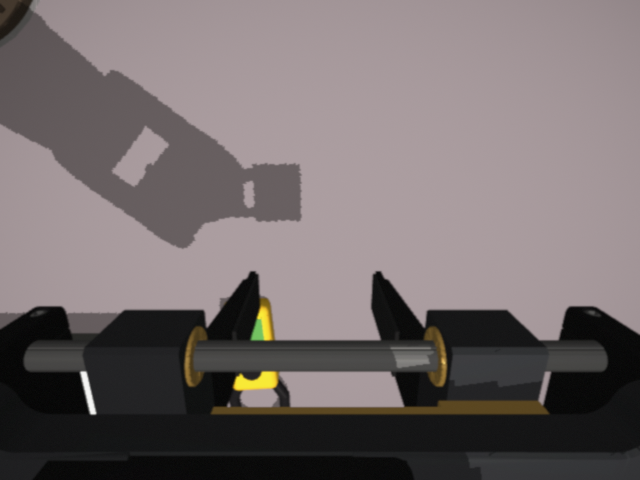

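The wrist view shows the fingers tapering to tips near (255,275) and (378,275). The area above them in the image lies towards the robot. Putting the TCP slightly beyond the row will show the devices unobstructed.

>>> carry_out(moves=[{"dx": -0.317,"dy": -0.345,"dz": -0.03,"twist": 0},{"dx": -0.317,"dy": -0.345,"dz": -0.03,"twist": 0},{"dx": -0.317,"dy": -0.345,"dz": -0.03,"twist": 0},{"dx": -0.317,"dy": -0.345,"dz": -0.03,"twist": 0},{"dx": -0.317,"dy": -0.345,"dz": -0.03,"twist": 0}])

```text
t: 1.15
eef_pos: [486.5, 117.1, 262.8]
tcp_rot: [3.141, -0.0, 2.945]
ft_force: [1.3, 0.1, -0.4]
opening: 0.175
```

>>> carry_out(moves=[{"dx": -0.148,"dy": -0.161,"dz": -0.012,"twist": 0},{"dx": -0.148,"dy": -0.161,"dz": -0.012,"twist": 0},{"dx": -0.148,"dy": -0.161,"dz": -0.012,"twist": 0},{"dx": -0.148,"dy": -0.161,"dz": -0.012,"twist": 0},{"dx": -0.148,"dy": -0.161,"dz": -0.012,"twist": 0}])

```text
t: 1.65
eef_pos: [600.9, -71.4, 274.1]
tcp_rot: [-3.141, -0.0, 2.942]
ft_force: [-0.8, 0.6, 0.2]
opening: 0.004
```

Run:
```python
from h import *
for k in range(3): read_camera("top")
i=camera_info("wrist");s=state();p,d=read_camera("wrist")
cv2.imwrite("pics/w2.png",p[:,:,::-1]);np.savez("w2.npz",p=p,d=d,**i)
print(s["t"],s["eef_pos"],s["tcp_rot"],s["qvel"],s["opening"])
```

```text
1.8 [599.24297043 -68.10649292 273.9720077 ] [ 3.14124631e+00 -1.36511331e-03  2.94312291e+00] [ 0.03606483 -0.02527287  0.02838677  0.00237045 -0.00277207  0.00730982] 0.007852109804633398
```

View pics/w2.png

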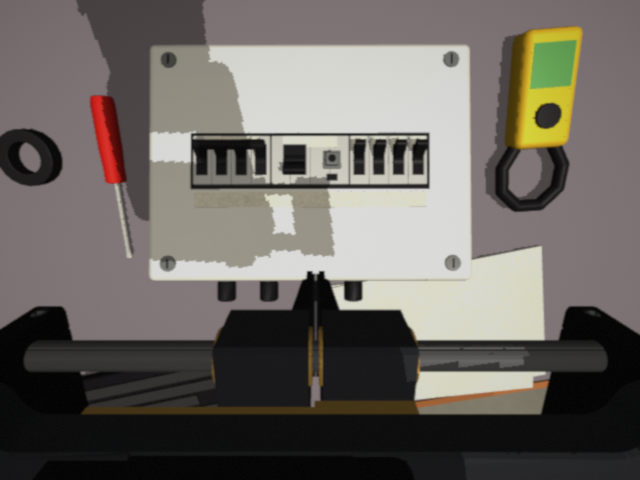

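The wrist view is well aligned. The device frame spans (191,133) to (429,187): breaker with tie bar at the left (231,150), RCD lever at (294,158), test button at (332,158), and singles at 360–420. The cover screws are at (169,60), (451,59), (167,263) and (453,262), and I'll use them to fix the pose.

Run:
```python
from h import *
z=np.load("w2.npz");p=z["p"];i={k:z[k] for k in("mtx","R","t")}
g=cv2.cvtColor(p,cv2.COLOR_RGB2GRAY).astype(float)
def cen(x,y,r=10):
    w=g[y-r:y+r+1,x-r:x+r+1];m=(w<np.median(w)*.8)*1.;Y,X=np.mgrid[-r:r+1,-r:r+1]
    return x+(m*X).sum()/m.sum(),y+(m*Y).sum()/m.sum()
q=[cen(169,60),cen(451,59),cen(167,263),cen(453,262)];print(np.round(q,1))
zc=120-5*np.cos(T);yaw=-.197;C=np.array([545,-60,zc])
for k in range(8):
    u,v,n=frame(yaw);P=np.array([hitp(i,x,C,n) for x in q])
    C=P.mean(0);C[2]=zc;e=P[[1,3]].mean(0)-P[[0,2]].mean(0);yaw=np.arctan2(-e[0],e[1])
print("yaw",yaw,"C",C);W=P-C;print((W@u).round(1),(W@v).round(1))
F=C+5*n;print("face",F)
for nm,uv,h in(("btn",(332,158.5),6),("frTL",(191,133),-3),("frBR",(429,187),-3),("frTR",(429,133),-3),("frBL",(191,187),-3)):
    w=hitp(i,uv,F+h*n,n)-F;print(nm,(w@u).round(1),(w@v).round(1))
m=np.uint8(g[120:200,260:320]);cv2.imwrite("pics/crop.png",cv2.resize(p[115:205,180:440,::-1],None,fx=3,fy=3,interpolation=2))
```

```text
[[168.1  59.3]
 [450.6  58.9]
 [166.8 261. ]
 [452.  262.1]]
yaw -0.1993709699109735 C [544.75544751 -62.10899326 115.2444714 ]
[-94.3 -95.   94.3  95. ] [-132.3  132.1 -132.1  132.4]
face [543.24171095 -61.80313486 120.        ]
btn 1.3 20.5
frTL -24.4 -109.8
frBR 25.6 110.7
frTR -24.6 110.9
frBL 25.8 -109.5
```

View pics/crop.png

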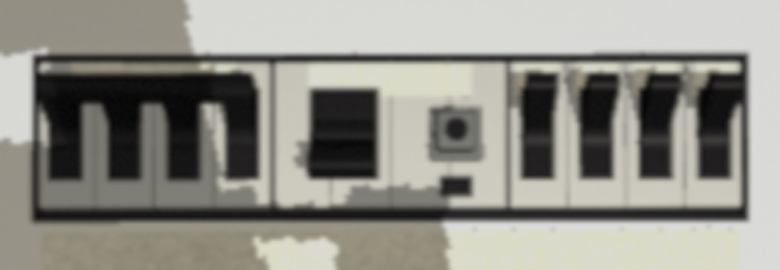

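```bash
cat > go.py <<'E'
import sys
from h import *
def go(hx,v,z):
    "shift to the point hx up-slope (horizontal), v along row from face centre, height z"
    s=state();a=-.1994;x=543.3+hx*np.cos(a)-v*np.sin(a);y=-61.7+hx*np.sin(a)+v*np.cos(a)
    from scipy.spatial.transform import Rotation as Ro
    R=Ro.from_euler("xyz",s["tcp_rot"]).as_matrix()
    print(np.round(R.T@(np.array([x,y,z])-s["eef_pos"])/1e3,4),"yaw err deg",np.degrees((s["tcp_rot"][2]-np.pi-a+np.pi)%(2*np.pi)-np.pi).round(2),"t",s["t"].round(2),"F",s["ft_force"].round(1))
    d=s["eef_pos"]-np.array([543.3,-61.7,0]);print("now hx,v,z",(d[0]*np.cos(a)+d[1]*np.sin(a)).round(1),(-d[0]*np.sin(a)+d[1]*np.cos(a)).round(1),d[2].round(1))
go(*map(float,sys.argv[1:]))
E
python3 go.py -4 20 150
```

```text
Traceback (most recent call last):
  File "go.py", line 10, in <module>
    go(*map(float,sys.argv[1:]))
    ~~^^^^^^^^^^^^^^^^^^^^^^^^^^
  File "go.py", line 8, in go
    print(np.round(R.T@(np.array([x,y,z])-s["eef_pos"])/1e3,4),"yaw err deg",np.degrees((s["tcp_rot"][2]-np.pi-a+np.pi)%(2*np.pi)-np.pi).round(2),"t",s["t"].round(2),"F",s["ft_force"].round(1))
                                                                                                                                                      ^^^^^^^^^^^^
AttributeError: 'float' object has no attribute 'round'
```

```bash
sed -i 's/s\["t"\].round(2)/s["t"]/' go.py; python3 go.py -4 20 150
```

```text
[0.0593 0.0144 0.1243] yaw err deg 0.13 t 1.85 F [-0.   0.4  0.5]
now hx,v,z 55.5 5.7 274.2
```

>>> carry_out(moves=[{"dx": 0.03,"dy": 0.014,"dz": 0.02,"twist": 0},{"dx": 0.059,"dy": 0.0144,"dz": 0.06,"twist": 0},{"dx": 0.059,"dy": 0.0144,"dz": 0.1,"twist": 0},{"dx": 0.059,"dy": 0.0144,"dz": 0.124,"twist": 0},{"dx": 0.059,"dy": 0.0144,"dz": 0.124,"twist": 0}])

```text
t: 2.35
eef_pos: [542.3, -40.3, 148.6]
tcp_rot: [3.141, -0.005, 2.946]
ft_force: [0.8, -0.3, 0.2]
opening: 0.007
```

```bash
python3 - <<'E'
from h import *
for k in range(2): p,d=read_camera("wrist")
cv2.imwrite("pics/w3.png",p[100:420,180:460,::-1])
E
python3 go.py -4 20 131
```

```text
[ 0.001  -0.0004  0.0206] yaw err deg 0.22 t 2.45 F [ 0.7  0.7 -0. ]
now hx,v,z -3.0 20.4 151.6
```

View pics/w3.png

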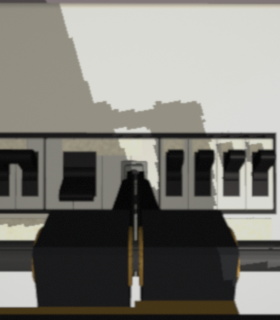

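The shut fingertips sit directly over the test button (crop (134,168)), clear of the lever and singles. I'll go down now.

>>> carry_out(moves=[{"dx": 0.001,"dy": -0.0005,"dz": 0.014,"twist": 0},{"dx": 0.001,"dy": -0.0005,"dz": 0.02,"twist": 0},{"dx": 0.001,"dy": -0.0005,"dz": 0.02,"twist": 0},{"dx": 0.001,"dy": -0.0005,"dz": 0.02,"twist": 0}])

```text
t: 2.85
eef_pos: [543.7, -42.4, 131.6]
tcp_rot: [3.141, 0.001, 2.945]
ft_force: [-0.3, -0.7, 1.3]
opening: 0.0
```

>>> carry_out(moves=[{"dx": 0,"dy": 0,"dz": 0.0015,"twist": 0},{"dx": 0,"dy": 0,"dz": 0.003,"twist": 0},{"dx": 0,"dy": 0,"dz": 0.0045,"twist": 0},{"dx": 0,"dy": 0,"dz": 0.0045,"twist": 0}])

```text
t: 3.25
eef_pos: [543.7, -42.6, 126.4]
tcp_rot: [3.141, 0.001, 2.945]
ft_force: [0.6, -0.2, 2.6]
opening: 0.008
```

>>> carry_out(moves=[{"dx": 0,"dy": 0,"dz": 0.0008,"twist": 0},{"dx": 0,"dy": 0,"dz": 0.0016,"twist": 0},{"dx": 0,"dy": 0,"dz": 0.0016,"twist": 0}])

```text
t: 3.55
eef_pos: [543.5, -42.5, 124.6]
tcp_rot: [3.142, 0.0, 2.945]
ft_force: [1.6, 0.1, 2.4]
opening: 0.005
```

```bash
python3 - <<'E'
from h import *
p,d=read_camera("wrist");g=p[120:230,225:380,::-1]
cv2.imwrite("pics/w4.png",cv2.resize(g,None,fx=3,fy=3,interpolation=2))
E
python3 go.py -4 20 125
```

```text
[ 0.0003  0.0012 -0.0004] yaw err deg 0.14 t 3.6 F [ 2.1 -1.7  3.1]
now hx,v,z -3.7 18.8 124.6
```

View pics/w4.png

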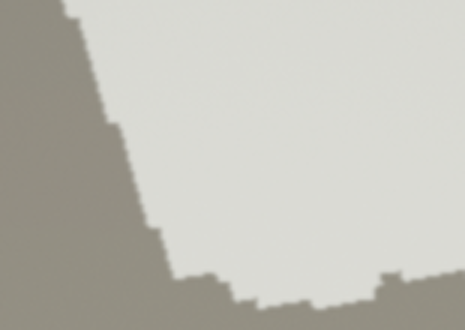

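That crop missed the devices and shows only cover. I'll check the lever numerically at its projected positions.

>>> carry_out(moves=[{"dx": 0,"dy": 0.001,"dz": 0.0008,"twist": 0},{"dx": 0,"dy": 0.001,"dz": 0.0008,"twist": 0}])

```text
t: 3.8
eef_pos: [543.4, -41.5, 123.7]
tcp_rot: [-3.142, -0.0, 2.945]
ft_force: [-0.3, -1.0, 2.3]
opening: 0.003
```

```bash
cat > lev.py <<'E'
from h import *
i=camera_info("wrist");p,d=read_camera("wrist");cv2.imwrite(f"pics/lv{state()['t']:.2f}.png",p[:,:,::-1])
g=cv2.cvtColor(p,cv2.COLOR_RGB2GRAY);u,v,n=frame(-.1994);F=np.array([543.3,-61.7,120])
def px(a,b,h):
    c=i["R"]@(F+a*u+b*v+h*n)+i["t"];c=i["mtx"]@c;return c[:2]/c[2]
for nm,b in(("rcd",-14),("brk",-72),("s0",99),("s1",81),("s2",63),("s3",45)):
    o=[]
    for a in(-14,14):
        x,y=px(a,b,14).round().astype(int);o.append((x,y,g[y-1:y+2,x-1:x+2].mean().round() if 2<y<477 and 2<x<637 else None))
    print(nm,"down",o[0],"up",o[1])
E
python3 lev.py; python3 go.py -4 20 125
```

```text
rcd down (np.int64(248), np.int64(268), np.float64(77.0)) up (np.int64(248), np.int64(323), np.float64(14.0))
brk down (np.int64(136), np.int64(268), np.float64(12.0)) up (np.int64(135), np.int64(322), np.float64(121.0))
s0 down (np.int64(468), np.int64(269), np.float64(15.0)) up (np.int64(468), np.int64(323), np.float64(215.0))
s1 down (np.int64(433), np.int64(268), np.float64(22.0)) up (np.int64(433), np.int64(323), np.float64(216.0))
s2 down (np.int64(398), np.int64(268), np.float64(14.0)) up (np.int64(398), np.int64(323), np.float64(15.0))
s3 down (np.int64(363), np.int64(268), np.float64(16.0)) up (np.int64(363), np.int64(323), np.float64(15.0))
[ 0.0001  0.0002 -0.0013] yaw err deg 0.15 t 3.85 F [ 0.4 -1.2  2.5]
now hx,v,z -3.9 19.8 123.7
```

>>> carry_out(moves=[{"dx": 0,"dy": 0,"dz": 0.0006,"twist": 0},{"dx": 0,"dy": 0,"dz": 0.0012,"twist": 0},{"dx": 0,"dy": 0,"dz": 0.0012,"twist": 0}])

```text
t: 4.15
eef_pos: [543.5, -41.6, 123.2]
tcp_rot: [-3.142, 0.0, 2.945]
ft_force: [-2.0, -0.7, 9.8]
opening: 0.004
```

```bash
python3 lev.py|head -1; python3 go.py -4 20 125; ls pics; python3 -c "
import cv2,glob
f=sorted(glob.glob('pics/lv*'))[-1];cv2.imwrite('pics/c5.png',cv2.resize(cv2.imread(f)[220:350,100:500],None,fx=2,fy=2))"
```

```text
rcd down (np.int64(248), np.int64(268), np.float64(20.0)) up (np.int64(248), np.int64(323), np.float64(14.0))
[ 0.0003  0.0002 -0.0018] yaw err deg 0.14 t 4.2 F [-1.6 -0.7 10.4]
now hx,v,z -3.7 19.8 123.2
crop.png
lv3.85.png
lv4.20.png
scene0.png
top0.png
w1.png
w2.png
w3.png
w4.png
```

View pics/c5.png

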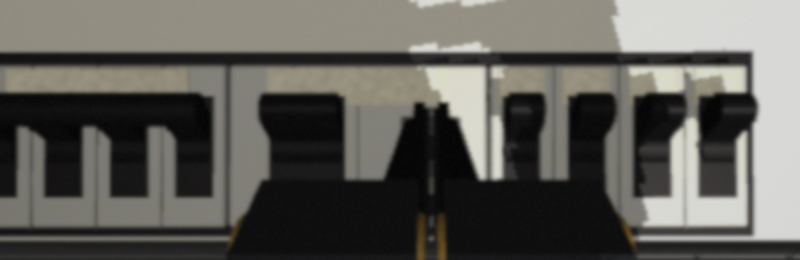

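The crop shows the RCD lever now down (crop (300,100), in line with the other off levers), and the button bottomed at 10 N. I'll release it and move down-slope of the RCD lever.

>>> carry_out(moves=[{"dx": 0,"dy": 0,"dz": -0.01,"twist": 0},{"dx": 0,"dy": 0,"dz": -0.035,"twist": 0},{"dx": 0.033,"dy": -0.034,"dz": -0.035,"twist": 0},{"dx": 0.033,"dy": -0.034,"dz": -0.035,"twist": 0},{"dx": 0.033,"dy": -0.034,"dz": -0.035,"twist": 0}])

```text
t: 4.7
eef_pos: [504.2, -68.6, 158.0]
tcp_rot: [3.141, 0.0, 2.943]
ft_force: [0.8, 0.7, 0.6]
opening: 0.006
```

```bash
python3 - <<'E'
from h import *
read_camera("top")
E
python3 go.py -38 -14 118.6
```

```text
[0.0016 0.0002 0.0393] yaw err deg 0.1 t 4.75 F [-0.9 -0.7 -0. ]
now hx,v,z -36.5 -14.2 157.9
```

>>> carry_out(moves=[{"dx": 0.0015,"dy": 0,"dz": 0.02,"twist": 0},{"dx": 0.0015,"dy": 0,"dz": 0.035,"twist": 0},{"dx": 0.0015,"dy": 0,"dz": 0.039,"twist": 0},{"dx": 0.0015,"dy": 0,"dz": 0.039,"twist": 0}])

```text
t: 5.15
eef_pos: [503.3, -67.7, 118.1]
tcp_rot: [3.141, -0.001, 2.945]
ft_force: [-0.1, -0.5, 0.1]
opening: 0.004
```

```bash
python3 go.py -24 -14 123
```

```text
[-0.014  -0.0002 -0.0049] yaw err deg 0.17 t 5.15 F [-0.1 -0.5  0.1]
now hx,v,z -38.0 -13.8 118.1
```

>>> carry_out(moves=[{"dx": -0.004,"dy": 0,"dz": -0.0014,"twist": 0},{"dx": -0.008,"dy": 0,"dz": -0.0028,"twist": 0},{"dx": -0.011,"dy": 0,"dz": -0.0039,"twist": 0},{"dx": -0.014,"dy": 0,"dz": -0.005,"twist": 0}])

```text
t: 5.55
eef_pos: [514.1, -70.1, 124.0]
tcp_rot: [3.141, -0.007, 2.945]
ft_force: [-5.6, 0.7, 3.8]
opening: 0.005
```

>>> carry_out(moves=[{"dx": -0.003,"dy": 0,"dz": -0.001,"twist": 0},{"dx": -0.006,"dy": 0,"dz": -0.002,"twist": 0},{"dx": -0.009,"dy": 0,"dz": -0.003,"twist": 0},{"dx": -0.009,"dy": 0,"dz": -0.003,"twist": 0}])

```text
t: 5.95
eef_pos: [526.5, -72.8, 126.9]
tcp_rot: [3.142, 0.001, 2.945]
ft_force: [-0.3, 0.6, 1.1]
opening: 0.005
```

```bash
python3 lev.py; python3 go.py -9 -14 129
```

```text
rcd down (np.int64(315), np.int64(284), np.float64(21.0)) up (np.int64(314), np.int64(337), np.float64(79.0))
brk down (np.int64(206), np.int64(284), np.float64(10.0)) up (np.int64(205), np.int64(336), np.float64(126.0))
s0 down (np.int64(527), np.int64(284), np.float64(14.0)) up (np.int64(527), np.int64(337), np.float64(153.0))
s1 down (np.int64(493), np.int64(284), np.float64(16.0)) up (np.int64(493), np.int64(337), np.float64(217.0))
s2 down (np.int64(459), np.int64(284), np.float64(16.0)) up (np.int64(459), np.int64(337), np.float64(218.0))
s3 down (np.int64(426), np.int64(284), np.float64(16.0)) up (np.int64(426), np.int64(337), np.float64(219.0))
[-0.0056  0.0002 -0.0022] yaw err deg 0.14 t 6.0 F [ 0.5 -0.2  0.6]
now hx,v,z -14.6 -14.2 126.8
```

>>> carry_out(moves=[{"dx": -0.003,"dy": 0,"dz": -0.001,"twist": 0},{"dx": -0.005,"dy": 0,"dz": -0.002,"twist": 0},{"dx": -0.005,"dy": 0,"dz": -0.002,"twist": 0}])

```text
t: 6.3
eef_pos: [530.8, -73.7, 128.7]
tcp_rot: [3.142, 0.0, 2.945]
ft_force: [0.5, 0.3, 1.0]
opening: 0.005
```

>>> carry_out(moves=[{"dx": 0.01,"dy": 0,"dz": 0,"twist": 0},{"dx": 0.02,"dy": 0,"dz": -0.02,"twist": 0},{"dx": 0.026,"dy": -0.04,"dz": -0.035,"twist": 0},{"dx": 0.026,"dy": -0.058,"dz": -0.035,"twist": 0},{"dx": 0.026,"dy": -0.058,"dz": -0.035,"twist": 0}])

```text
t: 6.8
eef_pos: [492.8, -126.7, 164.0]
tcp_rot: [-3.141, 0.001, 2.942]
ft_force: [0.7, 0.3, -0.6]
opening: 0.004
```

```bash
python3 lev.py; python3 go.py -38 -72 118.6;python3 -c "
import cv2,glob
f=sorted(glob.glob('pics/lv*'))[-1];cv2.imwrite('pics/c6.png',cv2.resize(cv2.imread(f)[180:420,200:600],None,fx=2,fy=2))"
```

```text
rcd down (np.int64(406), np.int64(291), np.float64(74.0)) up (np.int64(406), np.int64(334), np.float64(17.0))
brk down (np.int64(317), np.int64(291), np.float64(14.0)) up (np.int64(317), np.int64(334), np.float64(72.0))
s0 down (np.int64(579), np.int64(291), np.float64(20.0)) up (np.int64(579), np.int64(334), np.float64(6.0))
s1 down (np.int64(551), np.int64(291), np.float64(17.0)) up (np.int64(552), np.int64(334), np.float64(197.0))
s2 down (np.int64(524), np.int64(291), np.float64(18.0)) up (np.int64(524), np.int64(334), np.float64(216.0))
s3 down (np.int64(496), np.int64(291), np.float64(20.0)) up (np.int64(496), np.int64(334), np.float64(227.0))
[0.0013 0.0008 0.0451] yaw err deg 0.03 t 6.85 F [-0.4  0.1 -0.4]
now hx,v,z -36.7 -72.8 163.7
```

View pics/c6.png

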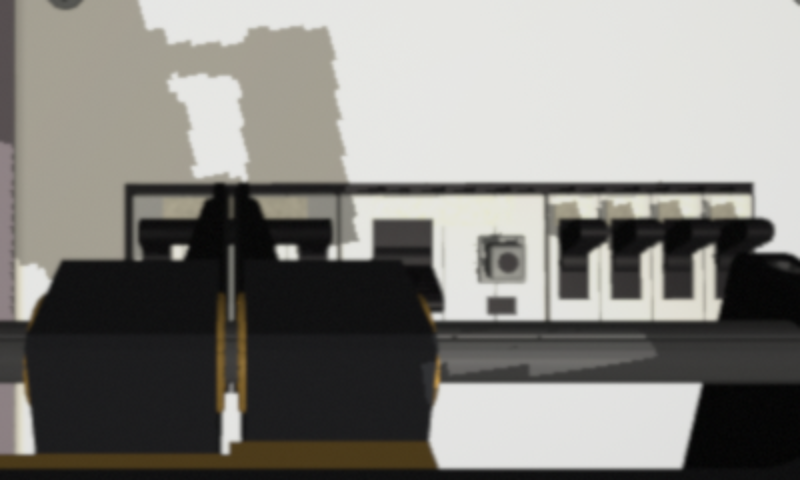

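The crop shows the RCD lever standing up (its slot is open at the down-slope end, with the blade at crop (430,285)), the button out, the singles down, and the tips over the breaker bar. The breaker is next.

>>> carry_out(moves=[{"dx": 0.002,"dy": 0.001,"dz": 0.025,"twist": 0},{"dx": 0.002,"dy": 0.001,"dz": 0.04,"twist": 0},{"dx": 0.002,"dy": 0.001,"dz": 0.045,"twist": 0},{"dx": 0.002,"dy": 0.001,"dz": 0.045,"twist": 0}])

```text
t: 7.25
eef_pos: [491.6, -123.2, 118.0]
tcp_rot: [3.141, -0.002, 2.945]
ft_force: [-0.1, 0.3, 0.1]
opening: 0.004
```

>>> carry_out(moves=[{"dx": -0.004,"dy": 0,"dz": -0.0014,"twist": 0},{"dx": -0.008,"dy": 0,"dz": -0.0028,"twist": 0},{"dx": -0.011,"dy": 0,"dz": -0.0039,"twist": 0},{"dx": -0.014,"dy": 0,"dz": -0.005,"twist": 0}])

```text
t: 7.65
eef_pos: [502.1, -125.7, 124.0]
tcp_rot: [3.141, -0.009, 2.945]
ft_force: [-26.5, 2.9, 21.4]
opening: 0.006
```

>>> carry_out(moves=[{"dx": -0.003,"dy": 0,"dz": -0.001,"twist": 0},{"dx": -0.006,"dy": 0,"dz": -0.002,"twist": 0},{"dx": -0.009,"dy": 0,"dz": -0.003,"twist": 0},{"dx": -0.009,"dy": 0,"dz": -0.003,"twist": 0}])

```text
t: 8.05
eef_pos: [515.4, -128.7, 127.0]
tcp_rot: [-3.141, 0.002, 2.945]
ft_force: [0.6, -0.9, 0.5]
opening: 0.008
```

>>> carry_out(moves=[{"dx": -0.003,"dy": 0,"dz": -0.001,"twist": 0},{"dx": -0.005,"dy": 0,"dz": -0.002,"twist": 0},{"dx": -0.005,"dy": 0,"dz": -0.002,"twist": 0}])

```text
t: 8.35
eef_pos: [519.7, -129.6, 128.7]
tcp_rot: [3.142, 0.0, 2.945]
ft_force: [-0.4, 0.5, 0.2]
opening: 0.001
```

```bash
python3 go.py -9 -72 129
```

```text
[-0.0007 -0.0008 -0.0003] yaw err deg 0.14 t 8.35 F [-0.4  0.5  0.2]
now hx,v,z -9.7 -71.2 128.7
```

>>> carry_out(moves=[{"dx": 0.012,"dy": 0,"dz": 0,"twist": 0},{"dx": 0.022,"dy": 0,"dz": -0.03,"twist": 0},{"dx": 0.022,"dy": 0,"dz": -0.08,"twist": 0},{"dx": 0,"dy": 0.03,"dz": -0.12,"twist": 0},{"dx": -0.03,"dy": 0.06,"dz": -0.145,"twist": 0}])

```text
t: 8.85
eef_pos: [557.3, -78.1, 274.9]
tcp_rot: [-3.141, 0.003, 2.943]
ft_force: [1.6, -0.7, -0.4]
opening: 0.003
```

>>> carry_out(moves=[{"dx": -0.04,"dy": 0.02,"dz": -0.01,"twist": 0},{"dx": -0.065,"dy": 0.03,"dz": -0.02,"twist": 0},{"dx": -0.065,"dy": 0.03,"dz": -0.02,"twist": 0},{"dx": -0.065,"dy": 0.03,"dz": -0.02,"twist": 0}])

```text
t: 9.25
eef_pos: [626.7, -61.4, 290.8]
tcp_rot: [-3.142, -0.002, 2.945]
ft_force: [-0.1, 0.4, -0.0]
opening: 0.006
```

```bash
python3 lev.py; python3 go.py 55 6 274;python3 -c "
import cv2,glob,os
f=max(glob.glob('pics/lv*'),key=os.path.getmtime);cv2.imwrite('pics/c7.png',cv2.resize(cv2.imread(f)[60:260,140:500],None,fx=2.2,fy=2.2))"
```

```text
rcd down (np.int64(281), np.int64(109), np.float64(217.0)) up (np.int64(281), np.int64(140), np.float64(30.0))
brk down (np.int64(217), np.int64(109), np.float64(145.0)) up (np.int64(216), np.int64(140), np.float64(14.0))
s0 down (np.int64(406), np.int64(109), np.float64(147.0)) up (np.int64(406), np.int64(140), np.float64(47.0))
s1 down (np.int64(386), np.int64(109), np.float64(148.0)) up (np.int64(386), np.int64(140), np.float64(33.0))
s2 down (np.int64(366), np.int64(109), np.float64(148.0)) up (np.int64(366), np.int64(140), np.float64(32.0))
s3 down (np.int64(346), np.int64(109), np.float64(137.0)) up (np.int64(346), np.int64(140), np.float64(32.0))
[ 0.0263 -0.0105  0.017 ] yaw err deg 0.14 t 9.3 F [0.5 0.4 0.9]
now hx,v,z 81.3 16.5 290.9
```

View pics/c7.png

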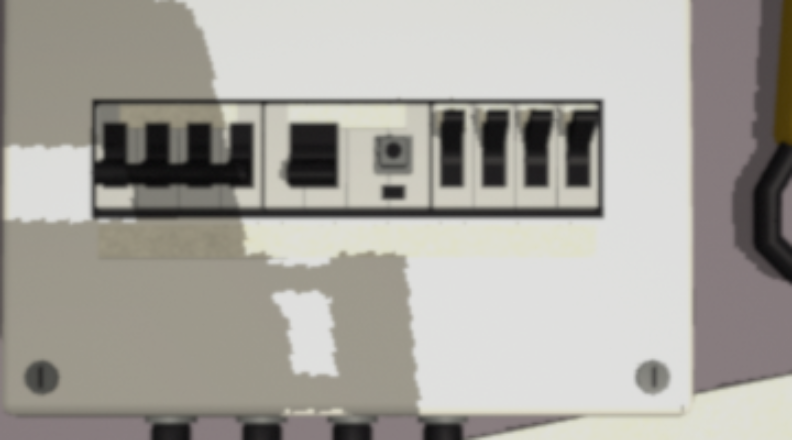

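The tie bar is now at the up-slope end (crop (175,172)). The RCD lever looks as it did at the start (on), the button is out, and all four singles are still down-slope. The arm is clear of everything, so I'll hand in.

```bash
python3 -c "
from cell import *
print(state()['ft_force'],state()['t']);print(job_done())"
```

```text
[0.51549419 0.4065497  0.89770028] 9.3
the job is handed in; nothing more can be done
None
```

The RCD has been tested and is back on, the four-pole breaker is on, and the job was handed in at 9.3 s.

- **RCD test:** I pressed the test button with shut fingertips until it bottomed at about 10 N. A wrist picture showed the lever dropped, and I then released the button.
- **RCD reset:** I pushed the lever up from its down-slope side until the force fell away. A picture showed it up and the button out before I touched the breaker.
- **Breaker:** I lifted the tie bar the same way, and the last picture shows it up.
- **Left alone:** In the last picture the RCD is still up and all four single-pole breakers are down. The arm stood clear with about 1 N of sensor noise. I never went near the tools, but I took no final picture of all of them.

Three things did not go cleanly:

- **Breaker force:** The wrist force read about 34 N partway through the breaker push, probably fingertips on the bar. The wrist limit is 120 N, and it was back near zero at the next reading.
- **Disagreeing check:** My last brightness check read dark at the "up" spots of the single-pole breakers. The picture clearly shows them down. I think the sample points were off because the arm was still settling, so I went by the picture.
- **Wasted picture:** One crop missed the devices.

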